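# Feel a stop peg into the condiment stand

## Robot

A 7-joint arm with a two-finger parallel gripper is mounted at the origin on the work surface. World frame = base frame: x ahead of the robot, y to its left, z up, the work surface at z = 0. Lengths are in m, angles in rad, forces in N, time in s.
With the tool pointing down it reaches from about 0.4 to 0.85 m from the base axis. Payload 10.4 kg.
Tool frame: the origin (TCP) lies at the very end of the fingers, on their centre line; the grasp point (between the pads) lies 19 mm behind it; x points along the fingers, z is the direction in which the jaws open and shut, and the axes are right-handed (so a half turn about x gives the same grasp; the last joint's range is limited). The gripper opens to 85 mm and grips with 20 to 120 N. Pads are 22 mm wide; open, the fingers measure 114 mm over their backs; the gripper's body (76 mm by 85 mm) begins 54 mm behind the grasp point. The pads swing forward as they close: fully open they stand 13 mm farther back than shut.
Start: joints at [1.242, 0.332, -0.065, 1.46, 0.022, 1.35, -0.088], TCP at [0.188, -0.596, 0.231] pointing down, gripper open.
Joint ranges: [-2.6, 2.6], [-0.5, 2.12], [-1.47, 1.34], [0.16, 2.42], [-1.27, 4.41], [0.06, 2.06], [-2.6, 2.6]. Speed limits (rad/s): [2.22, 2.22, 2.79, 2.79, 3.14, 3.14, 3.14].

## Interface

Orientations are given as a unit quaternion [x, y, z, w].
In Python, from workcell import get_obs, camera, camera_info, hand_in gives the robot as it stands.
- The arm moves only by the tool move_arm, never from a script. Its argument "motion" is text: rows parted by semicolons, each of 4 numbers parted by spaces: the shift along the world's x, y, z in m, then the turn about the world's z in rad. In form: tx ty tz spin; .... A call has 1 to 10 rows; each row is the pose to reach, as a shift and turn from the pose commanded when the call began; what a row does not reach only later rows make up. A row lasts 1/8 s, in which the tool goes at most 62.5 mm and 10.7 degrees, less where a joint would pass 70% of its speed; a pose out of reach is approached as far as the arm can. A call with a gripper value outside its range is refused whole. "grip" is the opening, from 0 (shut) to 1 (fully open), set as the call begins (left out, the last holds). The fingers move at their own pace and stop on an object; "force" is the grip in N (left out, the last holds). Time passes only in rows, so rows that repeat a pose let the fingers close. It gives the time, the measured TCP pose, the force and the opening at its end, in the units of the state.
- get_obs(): the state, without advancing time (a new reading comes with each control period).
- camera(name): name is "side" or "top" or "wrist"; returns (picture, depth): 400x640x3 uint8, red, green, blue; 400x640 float32, m along the optical axis (not along the pixel's ray), 0 where there is no reading.
- camera_info(name): a dict with "camera_matrix" (3x3 intrinsics, pixels), "k1" (the pictures are not rectified: a ray, as slopes to the right and down, at radius r is drawn at 1 + k1 r^2 times it, then the intrinsics apply), "eye" and "attitude" of the camera in the world. Camera axes: x right, y up, looking along -z (the intrinsics and any distortion apply to the point x, -y, -z); pixel columns grow to the right and rows downward; lengths in m; the calibration is good to about 2 mm. A picture is of the moment at which its call begins: read the wrist's pose just before it. camera_info takes no time and is no camera call; for the wrist camera it gives the pose at the moment of the call.
- hand_in(): hands the job in, once; it reports no verdict.
The state is a dict: "clock": time; "joint_pos": joint angles; "joint_velocities": joint speeds; "tau": joint torques, N m; "position": TCP position; "ee_rot": TCP orientation; "ft_force": force on the tool from outside, world axes, zero at the start; "torque": the same for the moment, N m; "grip_width": opening from 0.0 (shut) to 1.0 (fully open).
Only numpy, scipy, OpenCV 4.12 (cv2) and the standard library are available. Lean on these libraries where they do the work, as an engineer would, in place of code of your own. Each camera call takes 0.05 s, during which the arm holds its last target.

## Task

Take the wooden stop peg out of its rest block and set its tip down lightly on the black bar in the window of the condiment stand, at the end of the window next to the small sauce dish. Keeping the tip lightly pressed on the bar, slide it along the middle of the window towards the other end until it drops into the bar's unmarked hole, push it fully home, upright, and let go. Be gentle with the bar and do not disturb the dishes, shaker, rice bowl or chopstick case.

Things in the scene. Friction and masses are not known exactly. Their poses are not given: they have to be found in the camera images.
- peg: Loose pale wooden stop peg, 30 to 60 g, standing upright in the rest block at first. Origin at the centre of its tip's end face, z up the peg. From the tip: a taper from 7 to 12 mm diameter over 4 mm, a 12 mm round shank up to z = 50 mm, then a square grip head 22 x 22 mm (sides along x and y), z = 50 to 84 mm. Grip it by the head.
- peg_tip (a point): Centre of the end face of the peg's tip (same point as the peg's origin, same axes).
- peg_rest: Fixed brown wooden block 70 x 70 x 30 mm with one blind hole, 14.5 mm wide and 20 mm deep, in the middle of its top, in which the peg stands (its tip 10 mm above the table). Origin at the centre of the block's underside, z up.
- stand: Fixed brown wooden condiment stand, a flat box 120 mm (x) by 260 mm (y), 43 mm high. Origin at the centre of its underside, z up. Its top has a window 40 mm wide (x -20 to 20) and 110 mm long (y -55 to 55 mm), in which lies a black melamine bar, its top face at z = 36 mm when not pressed. With the peg fully home its tip is at z = 20 mm.
- window_mid (a point): Middle of the window on the bar's unpressed top face (stand's x = 0, y = 0, z = 36 mm; stand's axes). The bar has one unmarked blind hole, 13.5 mm across, 16 mm deep, mouth edge broken by 1 mm. It lies on the window's centre line (x = 0) at an unknown y from -20 to 38 mm, different each time; the bar does not shift along the window.
- slot_start (a point): Where to set the tip down first: on the bar's unpressed top face at stand's x = 0, y = -43, z = 36 mm. Stand's axes; the search runs along +y. The bar rests on a soft cushion: it yields from 1.5 N, sinks about 0.8 mm per further newton, 9 mm at most (about 12 N), and rises again when let go. The peg must not push on bar or stand with more than 20 N in any direction.
- dish_a: Small white ceramic sauce dish, 64 mm wide and 22 mm high, standing on the top of the stand's -y end, next to the start of the window. Origin at the centre of its underside. Loose; leave alone.
- dish_b: White ceramic sauce dish, 84 mm wide, 20 mm high, on the table. Origin at the centre of its underside. Leave alone.
- dish_c: Another white ceramic sauce dish, 84 mm wide, 20 mm high, on the table. Origin at the centre of its underside. Leave alone.
- shaker: Glass shaker with a steel cap, 48 mm wide, 94 mm high, on the table beyond the stand. Origin at the centre of its underside. Leave alone.
- rice_bowl: Black melamine rice bowl, 116 mm wide, 60 mm high, on the table. Origin at the centre of its underside. Leave alone.
- chopstick_case: Red plastic chopstick case, 36 x 240 mm (y), 24 mm high, lying on the table. Origin at the centre of its underside. Leave alone.
There are look-alikes about, which are no part of the job. There is more than one size of the peg; the one meant has the size given above.

How it is judged:
By the outcome, as a careful person would: the job done as asked, in the order asked, and still so for the second after the job is handed in, with the robot touching nothing.
It also fails if it takes over 51 s, if anything falls off the work surface, if the arm or the gripper's body presses on something with over 40 N, if the wrist force passes 120 N, or if a joint passes its speed limit or range.

## Working session

There is one attempt and no reset: what is moved stays moved. The work goes in short steps, Python scripts to look and compute and a tool call to move; the robot and the scene stay as the last step left them, time stands still between calls to the robot, and variables do not carry over. Pictures are saved under pics/ and viewed, and the job is handed in when it is done.

Besides the shell and the picture viewer there is one more tool, called after "Call:" as name(argument=value, ...) on one line, values as JSON. move_arm: Moves the arm, as the interface text tells. Its arguments: {"type":"object","properties":{"motion":{"type":"string"},"grip":{"type":"number"},"force":{"type":"number"}},"required":["motion"]}

```bash
mkdir -p pics; ls; python3 - <<'E'
from workcell import *
import numpy as np,cv2
o=get_obs()
print({k:np.round(v,4) for k,v in o.items()})
for n in ["side","top","wrist"]:
    ci=camera_info(n); print(n,ci)
    im,d=camera(n); np.savez(f"pics/{n}0.npz",im=im,d=d,info=ci)
    cv2.imwrite(f"pics/{n}0.png",im[:,:,::-1])
E
```

```text
pics
{'clock': np.float64(0.0), 'joint_pos': array([ 1.2424,  0.3329, -0.0647,  1.4609,  0.0216,  1.3499, -0.0885]), 'joint_velocities': array([ 0.0012,  0.0003, -0.0017,  0.0011, -0.0005,  0.0001, -0.0004]), 'tau': array([ 6.00000e-04, -6.25438e+01,  4.96000e-02, -3.91602e+01,
        1.63000e-02,  9.80000e-03, -0.00000e+00]), 'position': array([ 0.188 , -0.5957,  0.2305]), 'ee_rot': array([ 0.4183,  0.5707, -0.4177,  0.5699]), 'ft_force': array([0.0423, 0.9654, 0.937 ]), 'torque': array([-0.0262, -0.0089,  0.0178]), 'grip_width': np.float64(0.9998)}
side {'camera_matrix': array([[457.67842139,   0.        , 317.91856062],
       [  0.        , 457.67842139, 198.3294503 ],
       [  0.        ,   0.        ,   1.        ]]), 'k1': 0.0009686085135942098, 'eye': array([0.50236962, 0.88771179, 0.58412032]), 'attitude': array([-0.025726  ,  0.47911225,  0.8750944 , -0.06324101])}
top {'camera_matrix': array([[483.3099963 ,   0.        , 315.91710583],
       [  0.        , 483.3099963 , 198.72924653],
       [  0.        ,   0.        ,   1.        ]]), 'k1': -0.018988005505145438, 'eye': array([0.3857706 , 0.09358762, 1.19122559]), 'attitude': array([-0.06137268,  0.07207045,  0.71116111, -0.69662696])}
wrist {'camera_matrix': array([[306.46619827,   0.        , 320.91448921],
       [  0.        , 306.46619827, 199.90839815],
       [  0.        ,   0.        ,   1.        ]]), 'k1': -0.05989665993562795, 'eye': array([ 0.25584251, -0.57504272,  0.37218389]), 'attitude': array([-0.11438537,  0.08552396, -0.58510494,  0.79828181])}
```

View pics/top0.png

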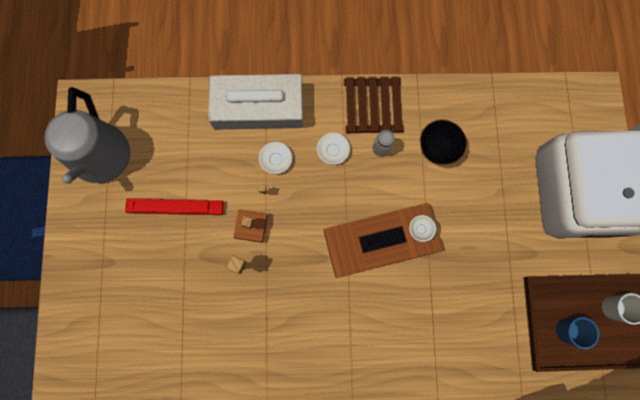

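View pics/side0.png

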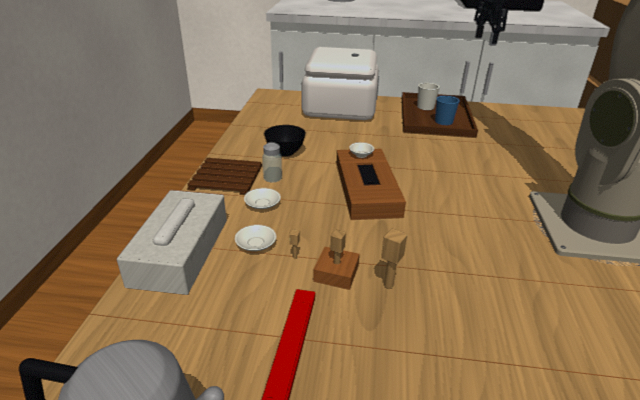

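View pics/wrist0.png

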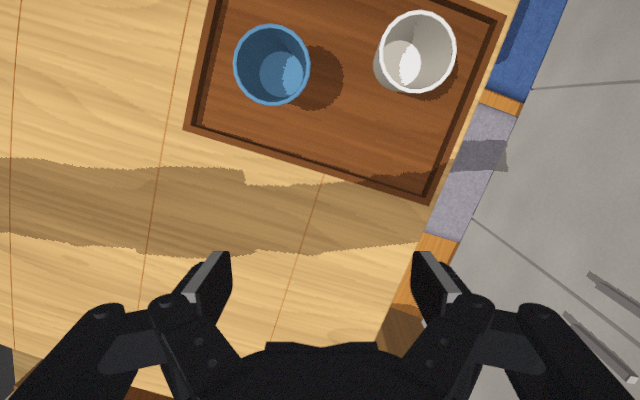

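The top view shows the rest block with the middle-sized peg at about (250,225), the stand at (383,240), its window at (383,239) and the small dish at (422,229). A tiny and a large look-alike peg stand at (264,191) and (236,265). Next I'll measure these.

```bash
cat > h.py <<'E'
import numpy as np,cv2
from scipy.spatial.transform import Rotation as R
def load(f):
    z=np.load(f,allow_pickle=True); return z['im'],z['d'],z['info'].item()
def cloud(d,ci):
    K=ci['camera_matrix'];k=ci['k1']
    h,w=d.shape;u,v=np.meshgrid(np.arange(w),np.arange(h))
    pts=np.stack([u,v],-1).reshape(-1,1,2).astype(np.float64)
    s=cv2.undistortPoints(pts,K,np.array([k,0,0,0.])).reshape(h,w,2)
    P=np.stack([s[...,0]*d,-s[...,1]*d,-d],-1)
    return P@R.from_quat(ci['attitude']).as_matrix().T+ci['eye']
def proj(p,ci):
    q=(np.atleast_2d(p)-ci['eye'])@R.from_quat(ci['attitude']).as_matrix()
    s=np.stack([q[:,0]/-q[:,2],-q[:,1]/-q[:,2]],-1)
    r2=(s**2).sum(1,keepdims=True); s=s*(1+ci['k1']*r2)
    K=ci['camera_matrix'];return s*[K[0,0],K[1,1]]+[K[0,2],K[1,2]]
E
python3 - <<'E'
from h import *
np.set_printoptions(precision=4,suppress=True)
for n in['top','side']:
    im,d,ci=load(f'pics/{n}0.npz');P=cloud(d,ci)
    np.save(f'pics/{n}P.npy',P)
    print(n,'corners',P[20,20],P[380,300], P[250,300])
    def rect(m,name):
        q=P[m][:,:2]
        if len(q)<5: print(name,len(q));return
        c,wh,a=cv2.minAreaRect((q*1000).astype(np.float32)); print(name,len(q),np.round(c,1),np.round(wh,1),round(a,2),'mean',q.mean(0),'z',np.median(P[m][:,2]))
    z=P[...,2]
    tab=(P[...,0]>.2)&(P[...,0]<.8)&(abs(P[...,1])<.5)
    print('table z',np.median(z[tab]))
    m=((z>.015)&(z<.9)&tab).astype(np.uint8)
    nn,lab,st,ce=cv2.connectedComponentsWithStats(m)
    for i in range(1,nn):
        if st[i,4]>15: rect(lab==i,str(st[i,:4])); print('  zmax',z[lab==i].max())
E
```

```text
top corners [ 1.583   1.3458 -0.7479] [ 0.181   0.1198 -0.0011] [ 0.4861  0.115  -0.0024]
table z 0.00030990274022346664
[252 119  37   9] 117 [799.  182.4] [88.4  1.9] 89.93 mean [0.7994 0.1853] z 0.04526046377170534
  zmax 0.0705274412766077
[287 119  15   8] 56 [799.2 124.5] [ 2.  35.7] 0.91 mean [0.7994 0.1219] z 0.04070244063149797
  zmax 0.06898517465516374
[420 119  47  45] 1108 [ 740.1 -240. ] [114.2 114.4] 69.88 mean [ 0.7512 -0.2512] z 0.039488026227374684
  zmax 0.06536559043665835
[210 120  19   8] 46 [799.  307.3] [42.6  1.9] 89.96 mean [0.7995 0.3086] z 0.04282102310623348
  zmax 0.07074878619033154
[230 120  19   8] 57 [799.1 258.9] [47.4  1.8] 89.99 mean [0.7994 0.2592] z 0.047623980363896035
  zmax 0.07068426977168296
[249 122   7   6] 16 [799.2 231.1] [16.6  1.6] 89.38 mean [0.7995 0.2326] z 0.029753222064931695
  zmax 0.053060864558891474
[371 125   8   6] 21 [794.2 -79.7] [17.  14.5] 76.02 mean [ 0.7936 -0.0812] z 0.016020112559630872
  zmax 0.01888454599169287
[372 125  22  31] 435 [758.8 -94.3] [80.1 46.5] 0.0 mean [ 0.7375 -0.0919] z 0.07939811222404147
  zmax 
[... 2220 characters left out ...]
4] 58.55 mean [0.7426 0.0235] z 0.01815668293446837
  zmax 0.022726264519879358
[234 225  42  26] 307 [720.  175.7] [81.9 80.8] 74.29 mean [0.7214 0.1695] z 0.01845404773072623
  zmax 0.021654697636359743
[289 229  11  25] 195 [633.1 206.6] [20.3 16.4] 84.04 mean [0.6325 0.2095] z 0.05198321560146768
  zmax 0.0652268665473934
[381 228  26  56] 872 [450.1 260.4] [33.7 31.6] 63.43 mean [0.4511 0.2679] z 0.0957870526783047
  zmax 0.12111624575337926
[313 230  46  54] 1466 [548.2 238.3] [74.3 70.3] 80.36 mean [0.548  0.2463] z 0.02977530905721698
  zmax 0.0954501708358308
[265 289  50  99] 2180 [599.6 403.3] [194.6  36.2] 87.56 mean [0.5992 0.4157] z 0.021319960557453
  zmax 0.025576756203078976
```

```bash
python3 - <<'E'
from h import *
np.set_printoptions(precision=4,suppress=True)
from workcell import get_obs
o=get_obs();M=R.from_quat(o['ee_rot']).as_matrix();print(M)
print('jaw yaw',np.degrees(np.arctan2(M[1,2],M[0,2])))
for n in['top','side']:
    P=np.load(f'pics/{n}P.npy');z=P[...,2]
    def rect(m,name):
        q=P[m][:,:2]
        c,wh,a=cv2.minAreaRect((q*1000).astype(np.float32)); print(n,name,len(q),np.round(c,1),np.round(wh,1),round(a,2),'mean',q.mean(0),'z',np.median(z[m]),z[m].std())
    near=lambda x,y,r:np.hypot(P[...,0]-x,P[...,1]-y)<r
    rect(near(.547,.237,.05)&(z>.088),'peghead')
    rect(near(.547,.237,.06)&(abs(z-.03)<.003),'block')
    rect(near(.504,-.08,.16)&(abs(z-.043)<.003),'stand')
    rect(near(.504,-.08,.04)&(z<.0395)&(z>.03),'window')
    rect(near(.525,-.18,.06)&(z>.05),'dish')
E
```

```text
[[-0.0004  0.9536  0.3011]
 [ 0.001   0.3011 -0.9536]
 [-1.     -0.0001 -0.0011]]
jaw yaw -72.47679755883637
top peghead 91 [547.2 236.4] [22.1 22.3] 70.65 mean [0.5468 0.2359] z 0.09318333069863138 0.0019310736355259116
top block 616 [546.8 236.3] [69.9 70.1] 80.53 mean [0.5454 0.2347] z 0.029680828228119127 0.0014872689282406867
top stand 3451 [504.6 -82.4] [120.2 261.1] 12.95 mean [ 0.5002 -0.0686] z 0.042797995635463826 0.0015038712515566422
top window 507 [506.  -80.6] [78.9 65.9] 76.9 mean [ 0.5053 -0.0819] z 0.03588281198415766 0.0020729117603981353
top dish 471 [ 527.  -173.9] [61.4 64.3] 37.18 mean [ 0.5277 -0.1757] z 0.05838242984284836 0.004955226299608567
side peghead 127 [547.8 238.6] [23.3 22.4] 66.64 mean [0.548  0.2404] z 0.09301595429120674 0.0020020928538202042
side block 896 [548.3 238.1] [73.9 70.1] 80.36 mean [0.548  0.2424] z 0.029585792239931574 0.0009898592193594803
side stand 2269 [505.8 -79.9] [121.  263.5] 13.08 mean [ 0.5018 -0.0571] z 0.04263738801117023 0.0010139797889556564
side window 256 [505.6 -79.4] [41.6 78.7] 14.46 mean [ 0.5038 -0.0802] z 0.035867660678368274 0.001276027613843097
side dish 252 [ 527.8 -171.1] [61.7 62.8] 11.32 mean [ 0.5281 -0.1767] z 0.059266464364696514 0.004454829435950079
```

```bash
python3 - <<'E'
import cv2
im=cv2.imread('pics/top0.png');s=im[200:285,220:300];cv2.imwrite('pics/a.png',cv2.resize(s,None,fx=6,fy=6,interpolation=cv2.INTER_CUBIC))
im=cv2.imread('pics/side0.png');s=im[215:300,280:420];cv2.imwrite('pics/b.png',cv2.resize(s,None,fx=5,fy=5,interpolation=cv2.INTER_CUBIC))
E
```

```text
(no output)
```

View pics/a.png

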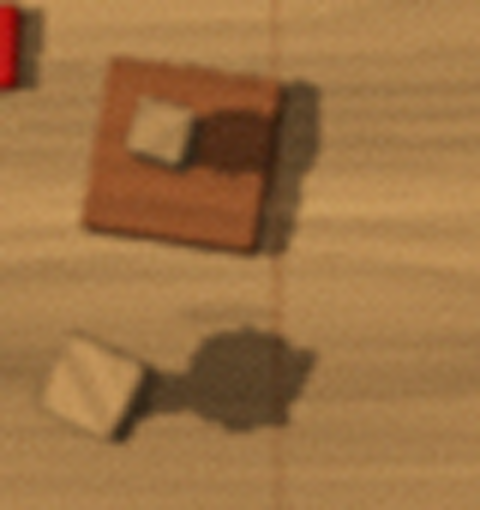

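View pics/b.png

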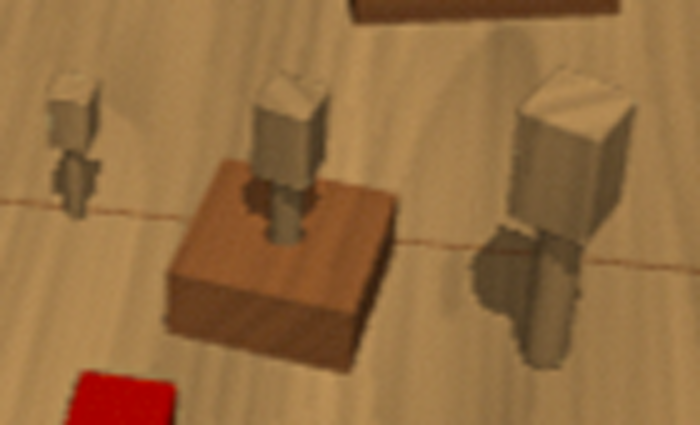

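The rest block is at about (0.547, 0.237), with the peg head yawed about -20°. The stand is at about (0.505, -0.081) with yaw 13°. I'll move over, taking a wrist look at the stand on the way.

Call:
move_arm(motion="0.026 0.055 0 0.05;0.052 0.109 0 0.1;0.079 0.164 0 0.15;0.105 0.218 0 0.2;0.131 0.273 0 0.25;0.157 0.328 0 0.3;0.183 0.382 0 0.35;0.21 0.437 0 0.4;0.236 0.491 0 0.45;0.262 0.546 0 0.5", grip=0.55, force=40)

```text
clock: 1.4
position: [0.4506, -0.0483, 0.2315]
ee_rot: [0.263, 0.656, -0.264, 0.656]
ft_force: [0.5, -0.8, -0.9]
grip_width: 0.548
```

```bash
cat > shot.py <<'E'
import sys
from workcell import *
from h import *
def shot(n,tag):
    o=get_obs();ci=camera_info(n);im,d=camera(n);np.savez(f"pics/{tag}.npz",im=im,d=d,info=ci);cv2.imwrite(f"pics/{tag}.png",im[:,:,::-1]);return o,ci,im,d
if __name__=='__main__':
    o,*_=shot(sys.argv[1],sys.argv[2]);print(o['clock'],o['position'],o['ft_force'],o['joint_pos'])
E
python3 shot.py wrist w1
```

```text
1.4 [ 0.45059974 -0.04829988  0.23145571] [ 0.50810186 -0.8191484  -0.8914841 ] [ 0.68759557 -0.01957663 -0.66356558  1.85988289 -0.01190636  1.29658229
 -0.73641755]
```

View pics/w1.png

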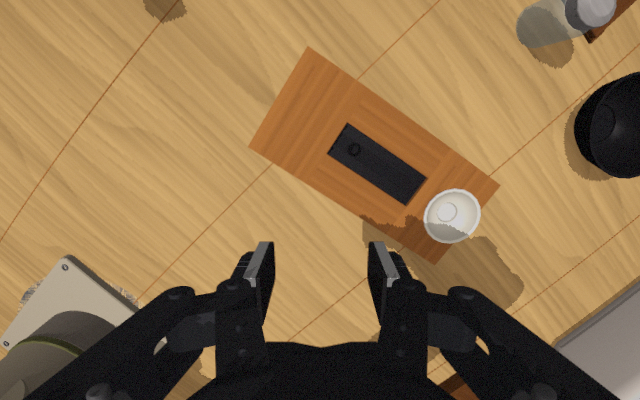

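The wrist view shows the stand, with the window from about (345,125) to (410,205), a faint ring at (354,149) and the dish at (452,215). The ring may be the hole. I'll measure all of it.

```bash
cat > stand.py <<'E'
import sys
from h import *
np.set_printoptions(precision=4,suppress=True)
im,d,ci=load(f'pics/{sys.argv[1]}.npz');P=cloud(d,ci);z=P[...,2]
near=lambda x,y,r:np.hypot(P[...,0]-x,P[...,1]-y)<r
m=near(.505,-.081,.16)&(abs(z-.043)<.003)
def rect(m):
    q=P[m][:,:2];c,wh,a=cv2.minAreaRect((q*1000).astype(np.float32));print(len(q),np.round(c,1),np.round(wh,1),round(a,2),'z',np.median(z[m]),'table',np.median(z[abs(z)<.01]))
rect(m)
m=near(.505,-.081,.062)&(z<.0395)&(z>.025);rect(m)
rect(near(.525,-.18,.06)&(z>.055))
# window-plane picture: 0.25 mm/px in stand coords
import math
a=math.radians(13.0);c=np.array([.505,-.081])
ys,xs=np.meshgrid(np.arange(-65,65,.2),np.arange(30,-30,-.2))
s=np.stack([xs,ys],-1).reshape(-1,2)/1000
W=np.c_[s@np.array([[math.cos(a),math.sin(a)],[-math.sin(a),math.cos(a)]])+c,np.full(len(s),.036)]
uv=proj(W,ci).astype(np.float32).reshape(*xs.shape,2)
o=cv2.remap(im,uv[...,0],uv[...,1],cv2.INTER_CUBIC)
o=np.clip(o.astype(float)*2.0,0,255).astype(np.uint8)
cv2.imwrite(f'pics/{sys.argv[1]}_win.png',o[:,:,::-1])
E
python3 stand.py w1
```

```text
19689 [503.9 -82.5] [120.8 260.9] 12.86 z 0.041896604212181665 table -0.0010289359110306484
3418 [499.2 -85.5] [ 80.4 117.4] 30.98 z 0.034898809157149296 table -0.0010289359110306484
1314 [ 525.6 -174.5] [61.7 62.6] 35.41 z 0.06148524934111038 table -0.0010289359110306484
```

View pics/w1_win.png

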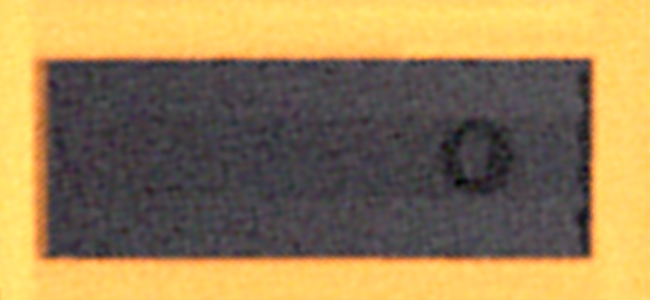

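Call:
move_arm(motion="0.016 0.048 0 0.07;0.032 0.096 -0.01 0.14;0.048 0.143 -0.02 0.21;0.065 0.191 -0.03 0.28;0.081 0.239 -0.04 0.35;0.097 0.287 -0.05 0.415;0.097 0.287 -0.05 0.415")

```text
clock: 2.33
position: [0.5458, 0.2412, 0.1797]
ee_rot: [0.121, 0.698, -0.12, 0.695]
ft_force: [0.1, -0.0, 0.2]
grip_width: 0.547
```

```bash
python3 shot.py wrist w2; python3 - <<'E'
from h import *
np.set_printoptions(precision=4,suppress=True)
im,d,ci=load('pics/w2.npz');P=cloud(d,ci);z=P[...,2]
near=lambda x,y,r:np.hypot(P[...,0]-x,P[...,1]-y)<r
def rect(m):
    q=P[m][:,:2];c,wh,a=cv2.minAreaRect((q*1000).astype(np.float32));print(len(q),np.round(c,1),np.round(wh,1),round(a,2),'z',np.median(z[m]),'table',np.median(z[abs(z)<.01]))
rect(near(.547,.237,.05)&(abs(z-.093)<.004))
rect(near(.547,.237,.06)&(abs(z-.029)<.004))
E
```

```text
2.325 [0.54582267 0.24115702 0.17970365] [ 0.08188437 -0.04638606  0.23379588] [ 0.18657764  0.43854149 -0.8708776   1.57049952  0.34037364  1.29493992
 -1.07516515]
753 [546.1 236.6] [22.3 21.6] 70.18 z 0.09262084317575023 table -0.0010183953580303051
3916 [546.  236.7] [70.5 70.3] 80.44 z 0.02875449573252009 table -0.0010183953580303051
```

View pics/w2.png

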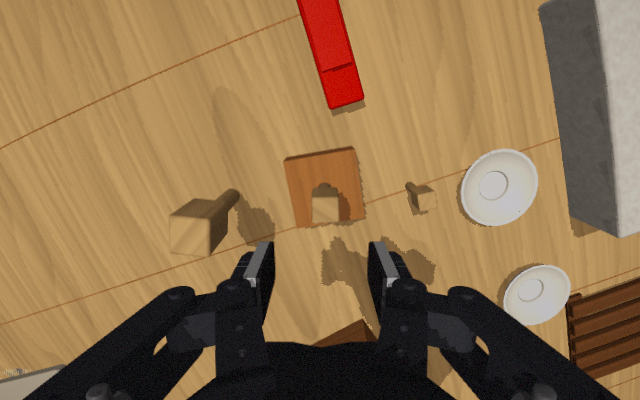

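Call:
move_arm(motion="0 0 -0.03 0;0 0 -0.05 0")

```text
clock: 2.62
position: [0.5473, 0.2352, 0.1303]
ee_rot: [0.123, 0.696, -0.124, 0.696]
ft_force: [0.2, -1.6, 0.3]
grip_width: 0.55
```

```bash
cat > st.py <<'E'
from workcell import get_obs
from h import *
np.set_printoptions(precision=4,suppress=True)
o=get_obs();M=R.from_quat(o['ee_rot']).as_matrix()
print(o['clock'],o['position'],'yaw',np.degrees(np.arctan2(M[1,2],M[0,2])),'tilt',np.degrees(M[:2,0]),'F',o['ft_force'],'T',o['torque'],'g',o['grip_width'],'vmax',abs(o['joint_velocities']).max(),'q',o['joint_pos'])
E
python3 st.py
```

```text
2.625 [0.5473 0.2352 0.1303] yaw -20.175944790717235 tilt [-0.0086 -0.0784] F [ 0.2296 -1.6289  0.2515] T [ 0.0483 -0.0499 -0.0607] g 0.550386054936764 vmax 0.27149995611886885 q [ 0.1781  0.4788 -0.8467  1.6295  0.3794  1.207  -1.1026]
```

Call:
move_arm(motion="0 0 -0.02 0;0 0 -0.04 0;0 0 -0.06 0;-0.0005 0 -0.074 0;-0.0005 0 -0.074 0;-0.0005 0 -0.074 0;-0.0005 0 -0.074 0")

```text
clock: 3.5
position: [0.5472, 0.2372, 0.0581]
ee_rot: [0.123, 0.696, -0.123, 0.697]
ft_force: [0.0, 0.6, -0.3]
grip_width: 0.549
```

```bash
python3 st.py;python3 shot.py wrist w3
```

```text
3.5 [0.5472 0.2372 0.0581] yaw -20.054294667326722 tilt [0.0758 0.0237] F [ 0.0388  0.6157 -0.2562] T [ 0.0408 -0.0141 -0.0227] g 0.5494645177595104 vmax 0.0034101374655483756 q [ 0.1433  0.5593 -0.806   1.6902  0.4481  1.0851 -1.1504]
3.5 [0.54715581 0.23724498 0.05812344] [ 0.03882567  0.61571195 -0.25621128] [ 0.14331884  0.55927327 -0.80597644  1.69020962  0.44811197  1.08511418
 -1.15038571]
```

View pics/w3.png

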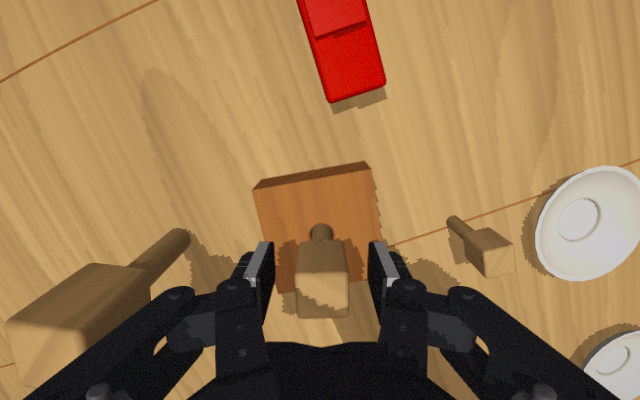

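Call:
move_arm(motion="0 0 0 0;0 0 0 0;0 0 0 0;0 0 0 0;0 0 0 0", grip=0, force=60)

```text
clock: 4.18
position: [0.547, 0.237, 0.0576]
ee_rot: [0.123, 0.696, -0.123, 0.697]
ft_force: [-1.0, -0.9, 5.0]
grip_width: 0.248
```

```bash
python3 st.py
```

```text
4.175 [0.547  0.237  0.0576] yaw -20.057332755978553 tilt [0.0377 0.0033] F [-0.9594 -0.8554  4.964 ] T [-0.2588 -0.0842 -0.0858] g 0.2484213782344803 vmax 0.0013713841865311946 q [ 0.1433  0.5598 -0.8057  1.6906  0.4483  1.085  -1.1505]
```

Call:
move_arm(motion="0 0 0.02 0;0 0 0.06 0;-0.003 -0.03 0.1 -0.08;-0.008 -0.085 0.1 -0.23;-0.013 -0.14 0.1 -0.38;-0.018 -0.195 0.1 -0.53;-0.023 -0.25 0.1 -0.68;-0.028 -0.3 0.1 -0.83;-0.031 -0.34 0.1 -0.94;-0.033 -0.361 0.1 -0.995")

```text
clock: 5.42
position: [0.5133, -0.1259, 0.1581]
ee_rot: [0.442, 0.552, -0.442, 0.552]
ft_force: [-0.3, 0.9, -0.3]
grip_width: 0.251
```

Call:
move_arm(motion="0 0 -0.02 0;0 0 -0.045 0;0 0 -0.055 0;0 0 -0.055 0;0 0 -0.055 0;0 0 -0.055 0;0 0 -0.055 0;0 0 -0.055 0")

```text
clock: 6.42
position: [0.5138, -0.124, 0.1025]
ee_rot: [0.441, 0.553, -0.44, 0.553]
ft_force: [-0.8, -0.1, -0.3]
grip_width: 0.249
```

```bash
python3 st.py; python3 shot.py wrist w4;python3 stand.py w4; python3 shot.py side s4; python3 st.py; python3 -c "
import cv2
im=cv2.imread('pics/s4.png')[80:260,280:470];cv2.imwrite('pics/s4c.png',cv2.resize(im,None,fx=3.3,fy=3.3,interpolation=2))"
```

```text
6.425 [ 0.5138 -0.124   0.1025] yaw -77.06140303774814 tilt [ 0.0197 -0.0109] F [-0.7587 -0.0554 -0.2983] T [0.0016 0.0474 0.0204] g 0.2487749286527256 vmax 0.002338154947097308 q [ 0.6663  0.2916 -0.5874  1.8415  0.1836  1.0622 -1.3365]
6.425 [ 0.51378425 -0.12402187  0.10254813] [-0.75874541 -0.05536113 -0.29829422] [ 0.66630315  0.29155636 -0.58740546  1.8414515   0.18359079  1.06222123
 -1.33646727]
37347 [503.5 -82. ] [120.5 261.7] 12.9 z 0.04207974640783982 table -0.0010214937741217511
7531 [522.9 -77.4] [ 80.8 110.7] 12.98 z 0.034997721812052934 table -0.0010214937741217511
30125 [ 527.4 -163.6] [85.2 62.2] 81.84 z 0.17268328303872338 table -0.0010214937741217511
6.475 [ 0.5137264  -0.12405888  0.10245902] [-0.72751972 -0.85526058  0.01330592] [ 0.66632238  0.29167046 -0.58733581  1.84152144  0.18362135  1.06219925
 -1.33647158]
6.525 [ 0.5137 -0.124   0.1024] yaw -77.06532594853523 tilt [ 0.0075 -0.007 ] F [-0.8392  0.0933 -0.1905] T [-0.0265  0.0208  0.0095] g 0.2501978261524052 vmax 0.0011720861735278697 q [ 0.6663  0.2917 -0.5874  1.8415  0.1836  1.0622 -1.3365]
```

View pics/w4.png

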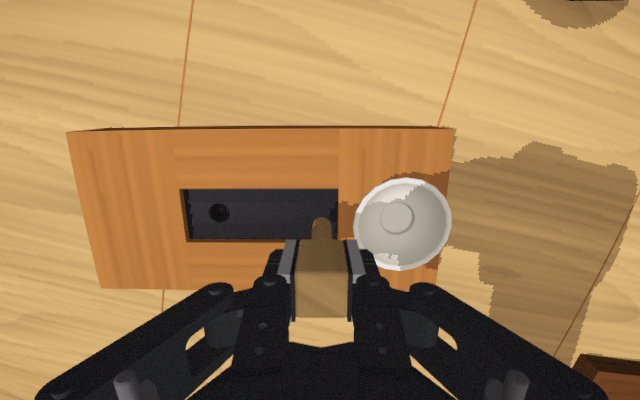

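View pics/s4c.png

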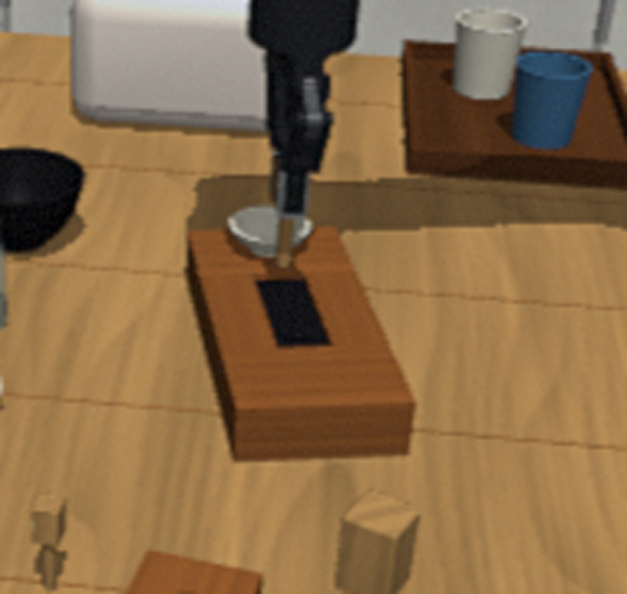

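View pics/w4_win.png

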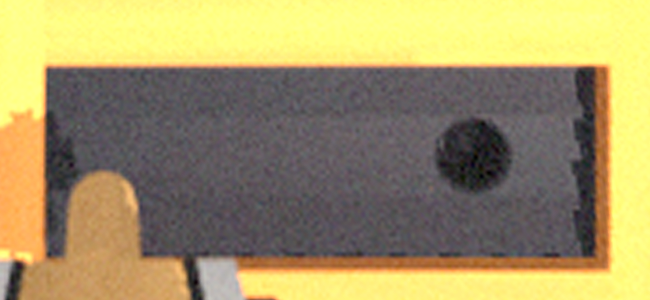

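```bash
python3 - <<'E'
from h import *
np.set_printoptions(precision=4,suppress=True)
im,d,ci=load('pics/w4.npz')
T=np.array([.5138,-.124,.1025])
for dz in [-.0477,-.0437]: 
    print(proj(T+[0,0,dz],ci))
# shank visible outline: 12mm dia
import math
a=math.radians(12.95);ex=np.array([math.cos(a),math.sin(a),0]);ey=np.array([-ex[1],ex[0],0])
ims=im.copy()
for k in range(60):
    t=k/60*2*np.pi
    for r,dz in((.0035,-.0477),(.006,-.0437)):
        u=proj(T+r*(ex*np.cos(t)+ey*np.sin(t))+[0,0,dz],ci)[0];cv2.circle(ims,(int(round(u[0]*1)),int(round(u[1]))),0,(255,0,0))
c=np.array([.5045,-.082,.036])
for y in(-.055,-.043,.03,.055):
  for x in(-.02,0,.02):
    u=proj(c+x*ex+y*ey,ci)[0];cv2.circle(ims,(int(round(u[0])),int(round(u[1]))),1,(0,255,0),-1)
cv2.imwrite('pics/w4o.png',cv2.resize(ims[150:330,160:420],None,fx=3,fy=3,interpolation=0)[:,:,::-1])
# hole world
g=im.sum(2).astype(float);sub=g[200:226,206:232];w=np.clip(60-sub,0,None);print(sub.min(),np.median(sub))
v,u=np.mgrid[200:226,206:232];uc=(u*w).sum()/w.sum();vc=(v*w).sum()/w.sum();print('hole px',uc,vc)
s=cv2.undistortPoints(np.array([[[uc,vc]]]),ci['camera_matrix'],np.array([ci['k1'],0,0,0.])).ravel()
ray=R.from_quat(ci['attitude']).as_matrix()@np.array([s[0],-s[1],-1]);
p=ci['eye']+ray*((.035-ci['eye'][2])/ray[2]);print('hole',p,'stand',(p-c)@ex,(p-c)@ey)
E
```

```text
[[320.3176 221.8329]]
[[320.2988 224.0072]]
1.0 124.0
hole px 217.2171875 213.33229166666666
hole [ 0.4961 -0.0512  0.035 ] stand -0.0012754965374015916 0.031920972023836175
```

View pics/w4o.png

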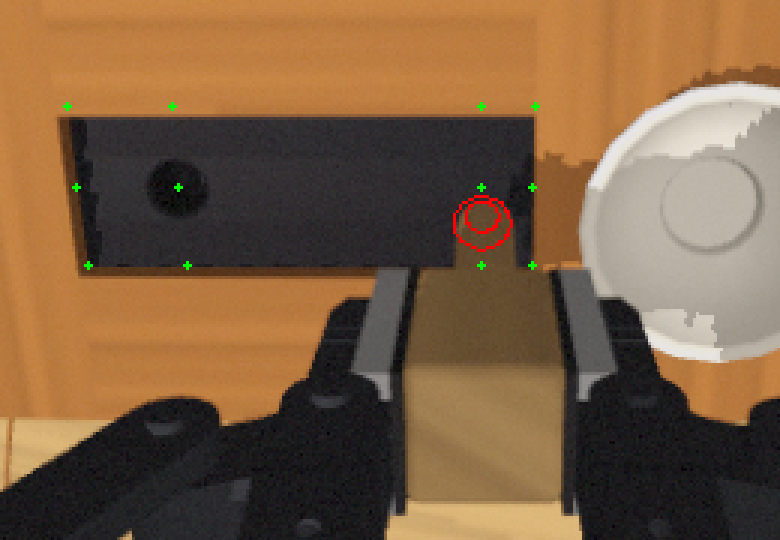

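Call:
move_arm(motion="-0.0007 0 -0.006 0;-0.0007 0 -0.012 0;-0.0007 0 -0.016 0;-0.0007 0 -0.017 0;-0.0007 0 -0.017 0;-0.0007 0 -0.017 0")

```text
clock: 7.28
position: [0.5131, -0.124, 0.0855]
ee_rot: [0.441, 0.553, -0.44, 0.553]
ft_force: [0.1, -0.1, -0.1]
grip_width: 0.251
```

```bash
python3 st.py
```

```text
7.275 [ 0.5131 -0.124   0.0855] yaw -77.06396282897953 tilt [ 0.0206 -0.0091] F [ 0.0777 -0.08   -0.0871] T [ 0.0445  0.0049 -0.0387] g 0.2514270957441261 vmax 0.0015766394026401538 q [ 0.6605  0.3121 -0.5825  1.8578  0.1986  1.029  -1.3478]
```

Call:
move_arm(motion="0 0 -0.001 0;0 0 -0.0015 0;0 0 -0.0015 0")

```text
clock: 7.65
position: [0.513, -0.124, 0.0838]
ee_rot: [0.44, 0.553, -0.441, 0.553]
ft_force: [0.0, -0.5, -1.1]
grip_width: 0.248
```

```bash
python3 st.py
```

```text
7.65 [ 0.513  -0.124   0.0838] yaw -77.06648627767302 tilt [ 0.0002 -0.0045] F [ 0.0077 -0.5364 -1.0733] T [ 0.0147  0.0188 -0.0044] g 0.24787287699189006 vmax 0.0026754307508869025 q [ 0.6599  0.3143 -0.5819  1.8593  0.2001  1.0261 -1.349 ]
```

Call:
move_arm(motion="0 0 -0.001 0;0 0 -0.001 0;0 0 -0.001 0")

```text
clock: 8.02
position: [0.5131, -0.124, 0.083]
ee_rot: [0.44, 0.553, -0.44, 0.553]
ft_force: [-0.4, -0.1, 2.9]
grip_width: 0.247
```

Call:
move_arm(motion="0 0 -0.0005 0;0 0 -0.0007 0;0 0 -0.0007 0")

```text
clock: 8.4
position: [0.5131, -0.1241, 0.0822]
ee_rot: [0.44, 0.553, -0.44, 0.553]
ft_force: [-0.5, -0.8, 2.9]
grip_width: 0.249
```

Call:
move_arm(motion="-0.0003 0.0015 0 0;-0.0009 0.0039 0 0;-0.0016 0.0068 0 0;-0.0022 0.0097 0 0;-0.0029 0.0127 0 0;-0.0034 0.0146 0 0")

```text
clock: 9.15
position: [0.5095, -0.1092, 0.0822]
ee_rot: [0.44, 0.553, -0.44, 0.553]
ft_force: [1.1, -2.3, 3.3]
grip_width: 0.249
```

```bash
python3 st.py
```

```text
9.15 [ 0.5095 -0.1092  0.0822] yaw -77.0535725749999 tilt [ 0.0028 -0.0061] F [ 1.0925 -2.3104  3.2776] T [-0.5758 -0.1668 -0.0097] g 0.24927081526979616 vmax 0.02394623733542502 q [ 0.6447  0.304  -0.5914  1.877   0.1974  1.0186 -1.3747]
```

Call:
move_arm(motion="-0.0006 0.0024 0 0;-0.0011 0.0049 0 0;-0.0017 0.0073 0 0;-0.0022 0.0097 0 0;-0.0028 0.0122 0 0;-0.0034 0.0146 0 0;-0.0039 0.0171 0 0;-0.0045 0.0195 0 0")

```text
clock: 10.15
position: [0.505, -0.0897, 0.0821]
ee_rot: [0.44, 0.553, -0.44, 0.553]
ft_force: [0.9, -2.0, 2.7]
grip_width: 0.249
```

Call:
move_arm(motion="-0.0006 0.0024 0 0;-0.0011 0.0049 0 0;-0.0017 0.0073 0 0;-0.0022 0.0097 0 0;-0.0028 0.0122 0 0;-0.0034 0.0146 0 0;-0.0039 0.0171 0 0;-0.0045 0.0195 0 0")

```text
clock: 11.15
position: [0.5006, -0.0702, 0.0822]
ee_rot: [0.44, 0.553, -0.44, 0.553]
ft_force: [0.0, -2.5, 3.3]
grip_width: 0.251
```

```bash
python3 st.py
```

```text
11.15 [ 0.5006 -0.0702  0.0822] yaw -77.06013875429807 tilt [ 0.0044 -0.0029] F [ 0.0179 -2.5163  3.2937] T [-0.6326 -0.1834 -0.0006] g 0.2505649174064208 vmax 0.03474931767383079 q [ 0.6036  0.2747 -0.6186  1.9148  0.187   1.009  -1.4425]
```

Call:
move_arm(motion="-0.0006 0.0024 0 0;-0.0011 0.0049 0 0;-0.0017 0.0073 0 0;-0.0022 0.0097 0 0;-0.0026 0.0112 0 0")

```text
clock: 11.78
position: [0.4979, -0.059, 0.0821]
ee_rot: [0.44, 0.553, -0.44, 0.553]
ft_force: [0.4, -1.2, 3.4]
grip_width: 0.253
```

Call:
move_arm(motion="-0.0002 0.001 0 0;-0.0004 0.002 0 0")

```text
clock: 12.02
position: [0.4975, -0.0572, 0.0821]
ee_rot: [0.44, 0.553, -0.441, 0.553]
ft_force: [-0.1, -2.5, 3.6]
grip_width: 0.252
```

Call:
move_arm(motion="-0.0002 0.001 0 0;-0.0005 0.002 0 0")

```text
clock: 12.28
position: [0.4971, -0.0551, 0.0821]
ee_rot: [0.441, 0.553, -0.44, 0.553]
ft_force: [0.7, -1.3, 2.5]
grip_width: 0.252
```

Call:
move_arm(motion="-0.0002 0.0008 0 0;-0.0003 0.0015 0 0")

```text
clock: 12.52
position: [0.4964, -0.0533, 0.0818]
ee_rot: [0.44, 0.554, -0.44, 0.553]
ft_force: [0.1, -0.2, -0.4]
grip_width: 0.251
```

Call:
move_arm(motion="-0.0002 0.0008 0 0;-0.0003 0.0015 0 0")

```text
clock: 12.78
position: [0.4963, -0.0521, 0.082]
ee_rot: [0.44, 0.553, -0.441, 0.553]
ft_force: [1.1, -0.4, 0.6]
grip_width: 0.25
```

The force vanished near stand y ≈ 30 mm, so the tip is over the hole mouth. I'll centre it and push down gently.

Call:
move_arm(motion="-0.0002 0.0009 0 0;-0.0002 0.0009 -0.0015 0;-0.0002 0.0009 -0.003 0;-0.0002 0.0009 -0.003 0")

```text
clock: 13.28
position: [0.4966, -0.0514, 0.0791]
ee_rot: [0.441, 0.553, -0.44, 0.553]
ft_force: [1.9, -0.1, -1.4]
grip_width: 0.251
```

```bash
python3 st.py
```

```text
13.275 [ 0.4966 -0.0514  0.0791] yaw -77.0665451254167 tilt [ 0.0453 -0.004 ] F [ 1.909  -0.1345 -1.3591] T [-0.0869 -0.6733 -0.0858] g 0.25148741407942177 vmax 0.002511039421311114 q [ 0.5807  0.2672 -0.631   1.9325  0.1865  0.9987 -1.4799]
```

Call:
move_arm(motion="0.0006 0.0001 0 0;0.0006 0.0001 -0.001 0;0.0006 0.0001 -0.003 0;0.0006 0.0001 -0.003 0")

```text
clock: 13.78
position: [0.497, -0.0513, 0.076]
ee_rot: [0.441, 0.553, -0.44, 0.553]
ft_force: [1.9, -0.2, -0.6]
grip_width: 0.251
```

```bash
python3 st.py
```

```text
13.775 [ 0.497  -0.0513  0.076 ] yaw -77.06151426900414 tilt [ 0.0125 -0.0044] F [ 1.9164 -0.2103 -0.6049] T [-0.1133 -0.4586  0.0258] g 0.25115033246738655 vmax 0.0032337878668707884 q [ 0.5784  0.2729 -0.6298  1.9338  0.1906  0.9936 -1.4834]
```

Still a small force towards +x. I'll nudge that way and go on down.

Call:
move_arm(motion="0.0005 0.0001 0 0;0.0005 0.0001 -0.002 0;0.0005 0.0001 -0.004 0;0.0005 0.0001 -0.004 0")

```text
clock: 14.28
position: [0.4972, -0.0511, 0.0719]
ee_rot: [0.44, 0.553, -0.441, 0.553]
ft_force: [-0.1, -0.0, -0.5]
grip_width: 0.249
```

```bash
python3 st.py
```

```text
14.275 [ 0.4972 -0.0511  0.0719] yaw -77.05937121135177 tilt [-0.0188  0.0009] F [-0.1365 -0.0245 -0.4804] T [-0.0323 -0.1054 -0.0109] g 0.2492624432232955 vmax 0.004275001352930876 q [ 0.5757  0.2799 -0.6281  1.936   0.1959  0.9863 -1.4877]
```

Call:
move_arm(motion="0.0001 0 -0.0015 0;0.0001 0 -0.003 0;0.0001 0 -0.0037 0;0.0001 0 -0.0037 0")

```text
clock: 14.78
position: [0.4974, -0.0511, 0.0684]
ee_rot: [0.44, 0.553, -0.441, 0.553]
ft_force: [0.5, -0.5, 0.1]
grip_width: 0.25
```

Call:
move_arm(motion="0 0 -0.0007 0;0 0 -0.001 0;0 0 -0.001 0")

```text
clock: 15.15
position: [0.4975, -0.0512, 0.0675]
ee_rot: [0.44, 0.553, -0.441, 0.553]
ft_force: [-0.2, 1.3, 0.9]
grip_width: 0.251
```

```bash
python3 st.py
```

```text
15.15 [ 0.4975 -0.0512  0.0675] yaw -77.06466889850061 tilt [ 0.0093 -0.0084] F [-0.2066  1.2541  0.8608] T [-0.0212  0.1664 -0.0235] g 0.25129458525138515 vmax 0.0030468120236170487 q [ 0.5732  0.2867 -0.6263  1.939   0.2015  0.9775 -1.4922]
```

Bottom contact is due at about z 0.0676; a little further to confirm it.

Call:
move_arm(motion="0 0 -0.0007 0;0 0 -0.001 0;0 0 -0.001 0")

```text
clock: 15.52
position: [0.4976, -0.0511, 0.0665]
ee_rot: [0.44, 0.553, -0.44, 0.553]
ft_force: [-0.7, 0.1, 2.0]
grip_width: 0.247
```

```bash
python3 st.py
```

```text
15.525 [ 0.4976 -0.0511  0.0665] yaw -77.06220278830851 tilt [ 0.012  -0.0069] F [-0.666   0.1054  1.997 ] T [0.0899 0.136  0.0223] g 0.24724258300089313 vmax 0.002154695407963107 q [ 0.5726  0.2882 -0.6259  1.9398  0.2027  0.9754 -1.4931]
```

Call:
move_arm(motion="0 0 -0.0008 0;0 0 -0.0008 0;0 0 -0.0008 0")

```text
clock: 15.9
position: [0.4976, -0.0511, 0.0657]
ee_rot: [0.441, 0.553, -0.44, 0.553]
ft_force: [0.8, -0.2, 4.0]
grip_width: 0.249
```

```bash
python3 st.py
```

```text
15.9 [ 0.4976 -0.0511  0.0657] yaw -77.06411870655775 tilt [ 0.0138 -0.0069] F [ 0.7786 -0.1614  3.9981] T [ 0.0047  0.1646 -0.0341] g 0.24886581639069782 vmax 0.002002692166063947 q [ 0.5722  0.2895 -0.6256  1.9404  0.2037  0.9738 -1.4939]
```

Seated on the hole's bottom at about 4 N. Release.

Call:
move_arm(motion="0 0 0 0;0 0 0 0;0 0 0 0;0 0 0 0;0 0 0 0;0 0 0 0", grip=0.55)

```text
clock: 16.65
position: [0.4975, -0.0511, 0.0656]
ee_rot: [0.44, 0.553, -0.44, 0.553]
ft_force: [-0.1, 0.4, -0.2]
grip_width: 0.553
```

```bash
python3 st.py; python3 shot.py wrist w5
```

```text
16.65 [ 0.4975 -0.0511  0.0656] yaw -77.05967877110267 tilt [ 0.0035 -0.0046] F [-0.1336  0.4308 -0.2443] T [-0.0245 -0.0212  0.0572] g 0.5526767873986256 vmax 0.0020640204329545318 q [ 0.5722  0.2895 -0.6256  1.9405  0.2036  0.9738 -1.4938]
16.65 [ 0.49749262 -0.05110229  0.0656436 ] [-0.13362551  0.43081379 -0.24430065] [ 0.57220536  0.28949621 -0.62558249  1.94053923  0.20362471  0.97381651
 -1.49383554]
```

View pics/w5.png

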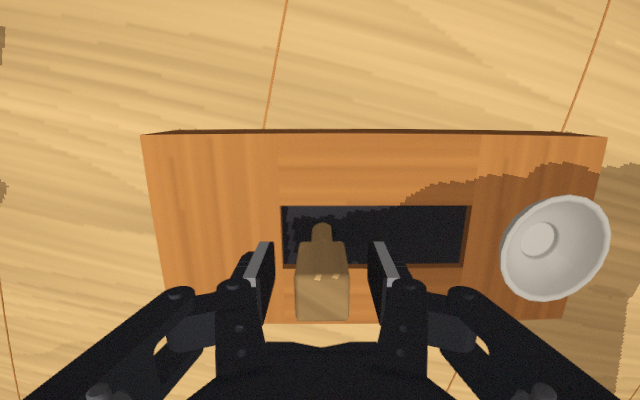

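The wrist view shows the head at (322,280), clear of both fingers and standing straight. I'll go up.

Call:
move_arm(motion="0 0 0.01 0;0 0 0.03 0;0 0 0.06 0;0 0 0.1 0;0 0 0.13 0;0 0 0.15 0;0 0 0.15 0;0 0 0.15 0;0 0 0.15 0")

```text
clock: 17.82
position: [0.4969, -0.0511, 0.2147]
ee_rot: [0.44, 0.554, -0.441, 0.553]
ft_force: [-0.7, -0.8, -0.0]
grip_width: 0.551
```

```bash
python3 shot.py wrist w6; python3 shot.py side s6; python3 - <<'E'
from h import *
np.set_printoptions(precision=4,suppress=True)
for f in('w6','s6'):
    im,d,ci=load(f'pics/{f}.npz');P=cloud(d,ci);z=P[...,2]
    near=lambda x,y,r:np.hypot(P[...,0]-x,P[...,1]-y)<r
    m=near(.497,-.051,.03)&(z>.06)&(z<.115)
    print(f,'head zmax pct',np.percentile(z[m],[50,90,99]))
    t=near(.497,-.051,.03)&(z>.1)&(z<.107);q=P[t];print(len(q),'top mean',q.mean(0),cv2.minAreaRect((q[:,:2]*1000).astype(np.float32)))
    A=np.c_[q[:,:2]-q[:,:2].mean(0),np.ones(len(q))];print('top slope deg',np.degrees(np.linalg.lstsq(A,q[:,2],rcond=None)[0][:2]))
    m=near(.526,-.175,.045)&(z>.055)&(z<.075);print('dish',cv2.minAreaRect((P[m][:,:2]*1000).astype(np.float32)))
    print('stand z',np.median(z[near(.505,-.08,.15)&(abs(z-.043)<.003)]))
im=cv2.imread('pics/s6.png')[80:260,280:470];cv2.imwrite('pics/s6c.png',cv2.resize(im,None,fx=3.3,fy=3.3,interpolation=2))
E
```

```text
17.825 [ 0.49694364 -0.05108535  0.2147125 ] [-0.72837727 -0.77735543 -0.01563476] [ 0.62597818  0.11545977 -0.65150145  1.77858689  0.07279773  1.27332219
 -1.38868525]
17.875 [ 0.49705084 -0.05107784  0.21482498] [ 0.36071309 -0.25139282 -0.52678955] [ 0.62596773  0.11547496 -0.65152388  1.77833327  0.07280756  1.2733729
 -1.38869081]
w6 head zmax pct [0.1024 0.1035 0.1042]
613 top mean [ 0.4975 -0.051   0.1026] ((496.7275390625, -50.96758270263672), (22.11758041381836, 21.529958724975586), 13.453974723815918)
top slope deg [-0.7342 -0.5621]
dish ((526.255126953125, -174.1555633544922), (62.070194244384766, 61.73872375488281), 57.865055084228516)
stand z 0.04193293933134257
s6 head zmax pct [0.0903 0.1038 0.1053]
55 top mean [ 0.4993 -0.0469  0.1032] ((499.0422668457031, -49.24736022949219), (22.158245086669922, 22.880191802978516), 6.96828031539917)
top slope deg [ 0.0116 -2.2654]
dish ((527.6937866210938, -172.519775390625), (63.37129592895508, 61.4005012512207), 51.144615173339844)
stand z 0.042628721129697844
```

View pics/w6.png

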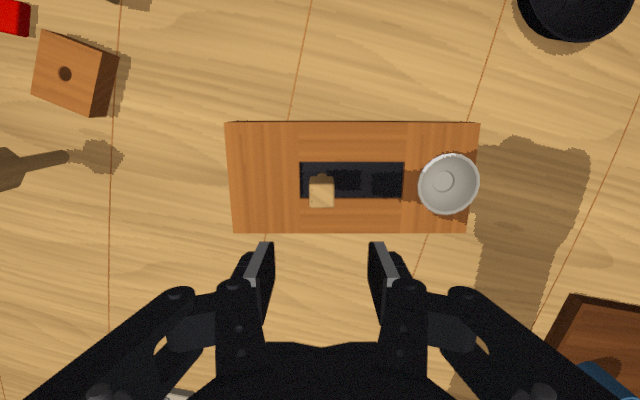

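View pics/s6c.png

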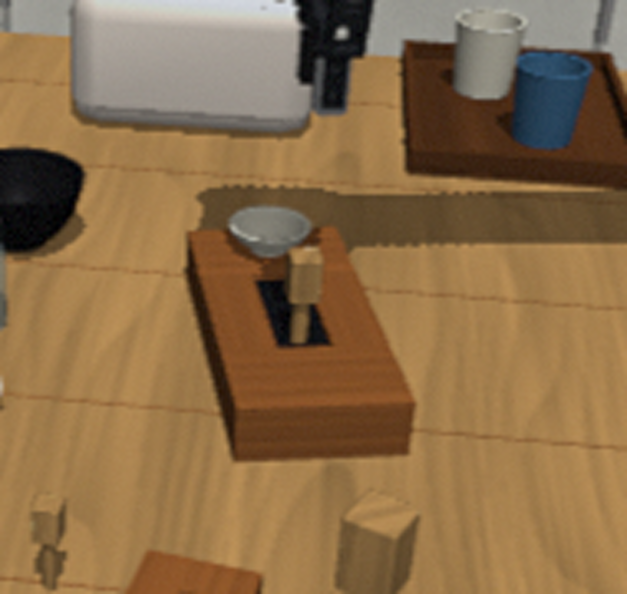

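The head top is at about 0.1035 m, against 0.104 expected when fully home. The peg stands upright and the dish has not moved. Handing in.

```bash
python3 -c "
from workcell import *
print(hand_in())"
```

```text
the job is handed in; nothing more can be done
None
```

The peg is fully home and upright in the bar's hole, released, and the job was handed in at about 18 s of the 51 s allowed.

- **Search:** I took the middle-sized peg out of the rest block and set its tip on the bar at the end next to the small dish. I slid it along the window's middle at about 3 N. The wrist camera had already shown the hole near stand y = 32 mm. I still slid the whole way from the start point, and the tip dropped in between about y = 28 and 30 mm.
- **Insertion:** The peg rubbed slightly on one side on the way down (about 2 N), so I shifted it about 1 mm towards +x. I then pressed to about 4 N on the hole's bottom. The highest force I read on the bar was about 4 N, but I only read forces at the end of each move.
- **Last checks:**
  - **Height:** The head's top measured about 103.5 mm, against 104 mm expected when fully home.
  - **Upright:** The pictures showed the peg straight. The wrist depth put the head's top within about 1° of level; the side view read 2.3°, but from only 55 points.
  - **Dish beside the window:** Its measured position agreed within about 1.5 mm before and after. The two cameras differ from each other by about 2 mm.
  - **Not re-measured:** I did not measure the shaker, rice bowl, chopstick case or the other two dishes again; the arm's path stayed clear of them.

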